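# Put a mended jar in the lamp cabinet and set its exposure dial

### The job

Swing the lamp cabinet's lid up until it stays open on its own, then stand the small dark burnished jar upright inside the chamber setting it down gently, not dropping it. Lower the lid fully shut without letting it drop, and only then turn the dial so that its pointer is at the one long mark of the scale; leave the other things on the bench where they are.

Things in the scene. Friction and masses are not known exactly. Their poses are not given: they have to be found in the camera images.
- lampbox: Lamp cabinet fixed to the bench, white chamber on the left, light grey control panel on the right. Origin: on the bench under the middle of the chamber; x away from the robot side (to the hinge), y to the left, z up; it may be yawed. Outside x -75 to +95 mm, y -220 to +85 mm, deck (rim of the chamber and panel top) 90 mm high. The fixed body does not move when touched.
- chamber (a point): Centre of the chamber's flat floor, 24 mm above the bench, axes as the cabinet's. The chamber inside is 130 mm (x) by 150 mm (y) and 66 mm deep below the rim, open at the top when the lid is open.
- lid: Flat lid with a grey frame and clear window, 140 mm (x) by 170 mm (y) by 8 mm, 180 g, hinged along the chamber's far edge. Body origin on the hinge line; when shut the lid lies along its -x. A steel bar handle runs along y in front of its near edge, on two arms at its ends.
- lid_angle (a joint): Lid opening in rad: 0 shut, stop at 1.75 (leaning back beyond upright). Light hinge: below about 1.4 the lid falls shut, above about 1.5 it stays open by its own weight.
- lid_bar (a point): Middle of the lid's handle bar, 12 mm in diameter, 104 mm long along the cabinet's y, 92 mm clear between its arms. When shut it is 34 mm (axis) in front of the lid's near edge and of the cabinet's front wall below it, 18 mm above the lid's top and 116 mm above the bench. It is 174 mm before and 26 mm above the hinge in the lid's frame. A round bar: it can turn between fingers that grip it from above across x while the lid is swung.
- lid_hinge (a point): Middle of the hinge line (runs along the cabinet's y), 65 mm beyond the chamber's centre and 90 mm above the bench.
- dial: Black rotary dial standing on the grey panel: disc 48 mm across with an upright bar grip 46 mm long, 14 mm thick, standing from 7 to 39 mm above the deck. A white stripe on top and a white nose mark the pointer end, the body's +x. Stays where it is left; turns with about 0.05 N m. Origin on its axis, 1 mm above the deck.
- dial_angle (a joint): Dial angle in rad, growing clockwise seen from above, 0 to 4.2 between its stops. The scale has 9 marks 0.525 apart; the long mark is the fifth, at 2.1, where the pointer points straight along the cabinet's +x.
- dial_grip (a point): On the dial's axis, 29 mm above the deck (119 mm above the bench), at the height to grip the bar; x along the bar to the pointer end.
- long_mark (a point): Middle of the one long, broad mark (18 mm long, 3.5 mm wide; the other marks are 6 mm), on the panel, 49 mm beyond the dial's axis along the cabinet's +x.
- jar: Small grey-black burnished jar, solid, 62 mm high, 56 mm across the low belly (7 to 14 mm up), then narrowing to an upright cylindrical neck with a pale rim, 34 mm across from 27 mm up to the top, foot 42 mm across; about 90 g. Origin: centre of its underside. It stands upright on the bench left of the cabinet.
- bowl: Terracotta bowl, 80 mm across, 36 mm high, to be left alone. Origin: centre of its underside. It may stand nearer or farther than the jar.
- tub: White tub with lid, 68 mm across, 75 mm high, right of the cabinet, to be left alone. Origin: centre of its underside.
- brush: Wooden brush, 170 mm long, lying right of the cabinet, to be left alone.
Not all that is in view belongs to the job. Of the things that look like the jar, take the one that is farthest from the robot's base at the start.

How it is judged:
By the outcome, as a careful person would: the job done as asked, in the order asked, and still so for the second after the job is handed in, with the robot touching nothing.
It also fails if it takes over 72 s, if anything falls off the work surface, if the arm or the gripper's body presses on something with over 40 N, if the wrist force passes 120 N, or if a joint passes its speed limit or range.

### The arm

A 6-joint arm with a two-finger parallel gripper is mounted at the origin on the work surface. World frame = base frame: x ahead of the robot, y to its left, z up, the work surface at z = 0. Lengths are in m, angles in degrees, forces in N, time in s.
With the tool pointing down it reaches from about 0.375 to 0.925 m from the base axis. Payload 5.7 kg.
Tool frame: the origin (TCP) lies at the very end of the fingers, on their centre line; the grasp point (between the pads) lies 19 mm behind it (tcp_to_grasp is the distance from the TCP to the grasp point, in m); z points along the fingers, y is the line along which they close (so a half turn about z gives the same grasp; the last joint's range is limited). The gripper opens to 85 mm and grips with 20 to 120 N. Pads are 22 mm wide; open, the fingers measure 114 mm over their backs; the gripper's body (76 mm by 85 mm) begins 54 mm behind the grasp point. The pads swing forward as they close: fully open they stand 13 mm farther back than shut.
Start: joints at [61.129, 20.558, 86.54, -0, 72.909, -6.595], TCP at [0.227, 0.555, 0.231] pointing down, gripper open.
Joint ranges: [-170.27, 170.27], [-57.76, 135], [12.27, 136.19], [-55.21, 235.2], [11.17, 155.16], [-170.74, 170.74]. Speed limits (degrees/s): [136.94, 136.94, 180, 180, 180, 180].

### API

Orientations are given as [roll, pitch, yaw] about the fixed x, y, z axes, in that order (R = Rz(yaw) Ry(pitch) Rx(roll)).
In Python, from plant import read_state, read_camera, job_done, tcp_to_grasp gives the robot as it stands.
- The arm moves only by the shell command python3 -m jog 'ROWS' [OPENING]. ROWS is JSON, a list of rows, each a list of 6 numbers: the shift along the tool's x, y, z in cm, then the turn, a rotation vector about the tool's x, y, z in degrees. A call has 1 to 20 rows; each row is the pose to reach, as a shift and turn from the pose commanded when the call began, along the tool's axes at that moment; what a row does not reach only later rows make up. A row lasts 1/10 s, in which the tool goes at most 50 mm and 8.59 degrees, less where a joint would pass 70% of its speed; a pose out of reach is approached as far as the arm can. A call with a gripper value outside its range is refused whole. OPENING is the finger opening in cm, from 0 to 8.54, set as the call begins (- or left out, the last holds). The fingers move at their own pace and stop on an object; the grip force is fixed at half the most. Time passes only in rows, so rows that repeat a pose let the fingers close. It gives the time, the measured TCP pose, the force, the opening and the grip force at its end, in the units of the state.
- read_state(): the state, without advancing time (a new reading comes with each control period).
- read_camera(name): name is "scene" or "top" or "wrist"; returns a dict with "color" (420x560x3 uint8, blue, green, red), "fx", "fy", "cx", "cy" (pixels), "rvec" (rotation vector, rad) and "tvec" (3), from world to camera coordinates, as OpenCV has them; the wrist camera has in their place "mount" (4x4, takes a point from camera to tool coordinates, whose origin is the TCP and whose axes are the flange's). Camera axes: x right, y down, z forward; pixel columns grow to the right and rows downward; lengths in m; the calibration is good to about 2 mm. A picture is of the moment at which its call begins: read the wrist's pose just before it. There is no depth.
- job_done(): hands the job in; it is judged then, once.
The state is a dict: "time_s": time; "joint_positions": joint angles; "dq": joint speeds; "joint_efforts": joint torques, N m; "eef_pos": TCP position; "tcp_rot": TCP orientation; "force": force on the tool from outside, world axes, zero at the start; "moment": the same for the moment, N m; "opening": finger opening in m; "grasp_force": force on a finger pad.
Only numpy, scipy, OpenCV 4.12 (cv2) and the standard library are available. Lean on these libraries where they do the work, as an engineer would, in place of code of your own. Each camera call takes 0.05 s, during which the arm holds its last target. There are 200 camera calls.

## Working session

There is one attempt and no reset: what is moved stays moved. The work goes in short steps, Python scripts to look and compute and a shell command to move; the robot and the scene stay as the last step left them, time stands still between calls to the robot, and variables do not carry over. Pictures are saved under pics/ and viewed, at most 10 in all, crops included, and the job is handed in when it is done.

```bash
ls; mkdir -p pics; cat > h.py <<'E'
import numpy as np, cv2
from plant import read_state, read_camera, tcp_to_grasp
from scipy.spatial.transform import Rotation as Ro
def tool():
    s=read_state(); return s,Ro.from_euler('xyz',s['tcp_rot'],degrees=True).as_matrix(),np.array(s['eef_pos'])
def snap(n,f):
    s,R,p=tool(); c=read_camera(n); cv2.imwrite(f,c['color']); np.savez(f+'.npz',R=R,p=p,**c); return c
def w2p(c,P):
    K=np.array([[c['fx'],0,c['cx']],[0,c['fy'],c['cy']],[0,0,1.]],float)
    if 'mount' in c:
        M=np.eye(4);M[:3,:3]=c['R'];M[:3,3]=c['p'];T=np.linalg.inv(M@c['mount'])
        q=np.atleast_2d(P)@T[:3,:3].T+T[:3,3]; q=q@K.T; return q[:,:2]/q[:,2:]
    return cv2.projectPoints(np.atleast_2d(P).astype(float),c['rvec'],c['tvec'],K,None)[0][:,0]
def ray(c,uv,z):
    d=np.array([(uv[0]-c['cx'])/c['fx'],(uv[1]-c['cy'])/c['fy'],1.])
    if 'mount' in c:
        M=np.eye(4);M[:3,:3]=c['R'];M[:3,3]=c['p'];T=M@c['mount'];o=T[:3,3];d=T[:3,:3]@d
    else:
        R=cv2.Rodrigues(np.array(c['rvec'],float))[0];o=-R.T@np.array(c['tvec'],float).ravel();d=R.T@d
    return o+d*(z-o[2])/d[2]
def L(f): return dict(np.load(f+'.npz'))
def rel(P,yaw=None):
    "shift in tool axes (cm) to world TCP target P; angle about tool z to turn so tool x.. "
    s,R,p=tool(); return np.round(R.T@(np.array(P)-p)*100,2)
E
python3 - <<'E'
from h import *
print(tcp_to_grasp, read_state())
a=snap('scene','pics/s0.png');b=snap('top','pics/t0.png')
for c in(a,b): print({k:v for k,v in c.items() if k!='color'})
E
```

```text
pics
0.0187 {'time_s': 0.0, 'joint_positions': array([ 6.11299020e+01,  2.05982971e+01,  8.66006835e+01,  7.94121105e-05,
        7.29099893e+01, -6.59564648e+00]), 'dq': array([ 0.0373051 ,  0.03405859,  0.0290737 ,  0.02801183, -0.01391689,
       -0.06012084]), 'joint_efforts': array([ 1.64801455e-03, -5.27617657e+01, -2.78613496e+01, -1.67513917e-04,
        1.31747819e-02, -1.40837230e-05]), 'eef_pos': array([0.22709786, 0.55459769, 0.23043858]), 'tcp_rot': array([-1.79891760e+02, -1.25918110e-02,  1.57725513e+02]), 'force': array([ 0.40599764, -0.0725737 ,  0.38915061]), 'moment': array([ 0.03153847, -0.01824902,  0.01822833]), 'grasp_force': 0.0, 'opening': 0.08507032050171358}
{'fx': 408.6204575358978, 'fy': 408.6204575358978, 'cx': 279.5506282989622, 'cy': 206.35122156454966, 'rvec': array([ 1.63401949,  1.78622741, -0.80903395]), 'tvec': array([ 0.04563179, -0.25960577,  1.60956847])}
{'fx': 419.01990074085705, 'fy': 419.01990074085705, 'cx': 281.83735689093726, 'cy': 204.9548966140931, 'rvec': array([ 2.15528623, -2.18515839,  0.12288409]), 'tvec': array([-0.02690481,  0.50949537,  1.00658892])}
```

View pics/t0.png

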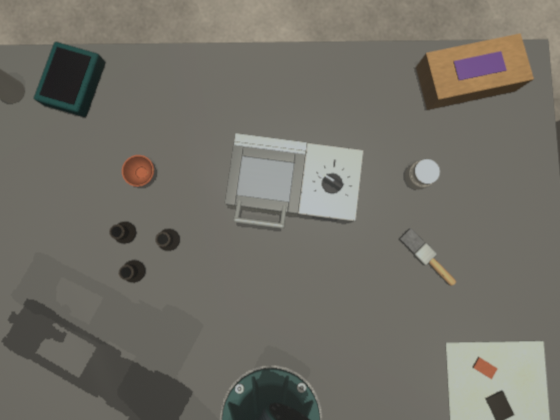

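View pics/s0.png

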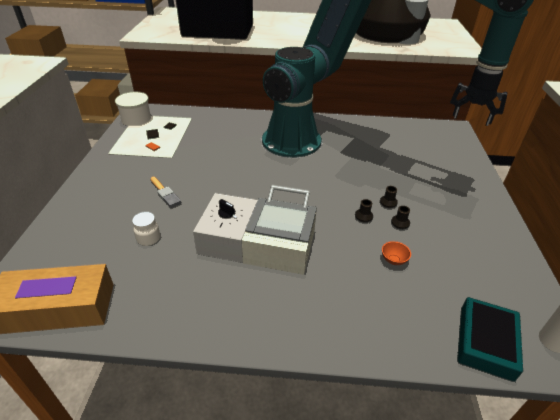

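```bash
python3 - <<'E'
from h import *
t=L('pics/t0.png');s=L('pics/s0.png')
cr=t['color'][130:290,90:380]; cv2.imwrite('pics/tc.png',cv2.resize(cr,None,fx=2.75,fy=2.75,interpolation=cv2.INTER_CUBIC))
a=cv2.resize(s['color'][175:245,340:430],None,fx=6,fy=6,interpolation=cv2.INTER_CUBIC)
cv2.imwrite('pics/sc.png',a)
for uv in [(122,232),(168,239),(131,271)]:
    P=ray(t,uv,.03);print(P,np.hypot(*P[:2]),w2p(s,P))
E
```

```text
[0.44771584 0.35660055 0.03      ] 0.5723752515175329 [[400.74841438 216.09390103]]
[0.42913913 0.2444346  0.03      ] 0.4938711008119867 [[362.82353911 209.63415726]]
[0.3533404  0.33246728 0.03      ] 0.48516382105524836 [[388.82632019 196.00782059]]
```

View pics/tc.png

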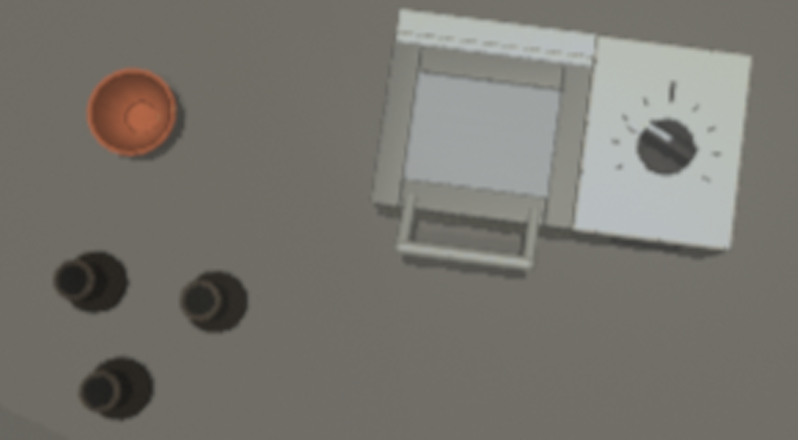

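View pics/sc.png

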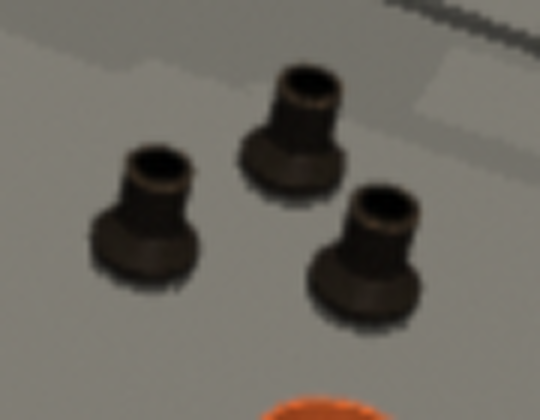

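Three look-alikes, by pixel in the top view: (122,232), (168,239) and (131,271). The farthest from the base is (122,232), at 0.57 m, which is the lower-right one in the scene crop. The pointer is currently on the left far side of the dial.

```bash
python3 - <<'E'
from h import *
from scipy.optimize import least_squares
t=L('pics/t0.png')
f=lambda u,v:(90+(u+.5)/2.75-.5,130+(v+.5)/2.75-.5)
# local pts, crop px
A=[((95,-220,90),(750,57)),((-75,-220,90),(730,247)),((-109,52,116),(402,248)),((-109,-52,116),(530,265))]
loc=np.array([a[0] for a in A])/1e3;px=np.array([f(*a[1]) for a in A])
def T(q,l): c,s=np.cos(q[2]),np.sin(q[2]); return np.c_[q[0]+c*l[:,0]-s*l[:,1],q[1]+s*l[:,0]+c*l[:,1],l[:,2]]
r=least_squares(lambda q:(w2p(t,T(q,loc))-px).ravel(),[.6,0,0]);q=r.x
print(q,np.degrees(q[2]),r.fun.round(2))
bar=T(q,np.array([[-.109,0,.116]]))[0];print('bar',bar,'chamber',T(q,np.array([[0,0,.024]])))
m=ray(t,f(672,91),.09);d=ray(t,f(666,146),.098)
c,s=np.cos(q[2]),np.sin(q[2])
for n,P in(('mark',m),('dial',d)):
  v=P[:2]-q[:2];print(n,P,'local',c*v[0]+s*v[1],-s*v[0]+c*v[1])
np.save('q.npy',q)
neck=ray(t,f(74,279),.062);belly=ray(t,f(98,282),.01);print('jar',neck,belly)
s0=L('pics/s0.png'); g=lambda u,v:(340+(u+.5)/6-.5,175+(v+.5)/6-.5)
print('jar scene',ray(s0,g(385,205),.062),ray(s0,g(364,290),.0105))
print('bar in scene px',w2p(s0,T(q,np.array([[-.109,.052,.116],[-.109,-.052,.116],[95e-3,-.22,.09]]))))
s_,R,p=tool();print(R.round(3),p)
E
```

```text
[ 0.56755316  0.00470302 -0.13474102] -7.720091868192615 [ 0.53 -1.39  0.45  1.14 -0.21  0.38 -0.74 -0.21]
bar [0.45954112 0.01934539 0.116     ] chamber [[0.56755316 0.00470302 0.024     ]]
mark [ 0.60013277 -0.1571403   0.09      ] local 0.054025314299143326 -0.15599986314494935
dial [ 0.55154976 -0.14972092  0.098     ] local 0.0048859809454609195 -0.15517405884832122
jar [0.4484328  0.35745763 0.062     ] [0.44797358 0.35582251 0.01      ]
jar scene [0.45081557 0.35831373 0.062     ] [0.45680335 0.35784261 0.0105    ]
bar in scene px [[307.5276805  191.50186307]
 [272.33471936 186.30048999]
 [192.97958688 230.6512668 ]]
[[-0.925  0.379 -0.001]
 [ 0.379  0.925 -0.001]
 [ 0.    -0.002 -1.   ]] [0.22716432 0.5546779  0.23054887]
```

```bash
python3 - <<'E'
from h import *
print(rel([.4595,.0193,.22]))
E
```

```text
[-41.79 -40.73   1.11]
```

```bash
python3 -m jog '[[-41.8,-40.7,1.1,0,0,75.4],[-41.8,-40.7,1.1,0,0,75.4],[-41.8,-40.7,1.1,0,0,75.4],[-41.8,-40.7,1.1,0,0,75.4],[-41.8,-40.7,1.1,0,0,75.4],[-41.8,-40.7,1.1,0,0,75.4],[-41.8,-40.7,1.1,0,0,75.4],[-41.8,-40.7,1.1,0,0,75.4],[-41.8,-40.7,1.1,0,0,75.4],[-41.8,-40.7,1.1,0,0,75.4],[-41.8,-40.7,1.1,0,0,75.4],[-41.8,-40.7,1.1,0,0,75.4],[-41.8,-40.7,1.1,0,0,75.4],[-41.8,-40.7,1.1,0,0,75.4],[-41.8,-40.7,1.1,0,0,75.4],[-41.8,-40.7,1.1,0,0,75.4],[-41.8,-40.7,1.1,0,0,75.4],[-41.8,-40.7,1.1,0,0,75.4]]'
python3 - <<'E'
from h import *
c=snap('wrist','pics/w1.png');s,R,p=tool();c['R']=R;c['p']=p;q=np.load('q.npy')
print(R.round(3),p,c['mount'].round(3),w2p(c,[.4595,.0193,.116]))
E
```

```text
time_s: 1.9
eef_pos: [0.4597, 0.0209, 0.2204]
tcp_rot: [180.0, 0.0, 82.4]
force: [0.6, -0.1, 0.1]
opening: 0.0857
grasp_force: 0.0
[[ 0.132  0.991  0.   ]
 [ 0.991 -0.132 -0.   ]
 [-0.     0.    -1.   ]] [0.45978796 0.02072387 0.22038041] [[-0.001 -0.95  -0.312  0.08 ]
 [ 1.    -0.001 -0.002 -0.   ]
 [ 0.001 -0.312  0.95  -0.143]
 [ 0.     0.     0.     1.   ]] [[278.71063524 209.49591211]]
```

View pics/w1.png

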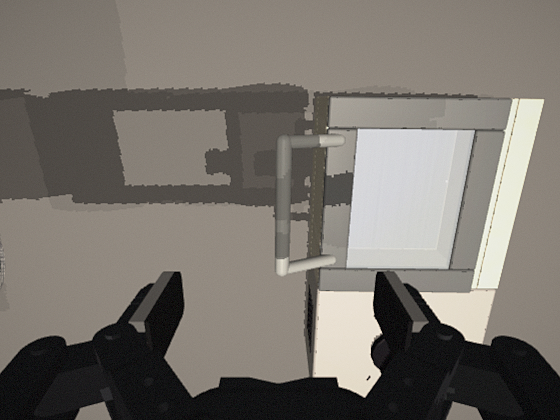

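The bar runs from (284,140) to (283,268), between the fingers; its middle is within a few mm of the prediction.

```bash
python3 - <<'E'
from h import *
c=L('pics/w1.png.npz'[:-4]);q=np.load('q.npy')
a=ray(c,(284,141),.116);b=ray(c,(282.5,268),.116);m=(a+b)/2;print(a,b,m,np.degrees(np.arctan2(*(a-b)[[0,1]])),np.linalg.norm(a-b))
t=np.radians(7.7)
ex=np.array([np.cos(t),-np.sin(t)])
print('cabinet origin from bar',m[:2]+.109*ex)
for u in [(375,350)]: print(ray(c,u,.098))
P=[m[0],m[1],.097];print(rel(P))
E
```

```text
[0.47033806 0.07163104 0.116     ] [ 0.45570873 -0.0320342   0.116     ] [0.4630234  0.01979842 0.116     ] 8.032591809755047 0.10469240335455009
cabinet origin from bar [0.57104056 0.00519393]
[ 0.53296317 -0.14291346  0.098     ]
[-0.05  0.33 12.34]
```

```bash
python3 -m jog '[[0,0.3,0,0,0,0],[0,0.3,1,0,0,0],[0,0.3,3,0,0,0],[0,0.3,5,0,0,0],[0,0.3,7,0,0,0],[0,0.3,9,0,0,0],[0,0.3,10.5,0,0,0],[0,0.3,11.5,0,0,0],[0,0.3,12,0,0,0],[0,0.3,12,0,0,0],[0,0.3,12,0,0,0]]' 2.6 && python3 -m jog '[[0,0,0,0,0,0],[0,0,0,0,0,0],[0,0,0,0,0,0],[0,0,0,0,0,0],[0,0,0,0,0,0],[0,0,0,0,0,0]]' 0
python3 - <<'E'
import numpy as np
for th in np.arange(0,1.71,.085):
    c,s=np.cos(th),np.sin(th);print(round(th,3),[round(100*v,1) for v in (-.174*c+.026*s+.174, -(.174*s+.026*c-.026))])
E
```

```text
time_s: 3.05
eef_pos: [0.4633, 0.0196, 0.1006]
tcp_rot: [180.0, 0.0, 82.3]
force: [0.3, -0.1, -0.3]
opening: 0.026
grasp_force: 0.0
time_s: 3.65
eef_pos: [0.463, 0.0197, 0.101]
tcp_rot: [180.0, 0.0, 82.3]
force: [-2.6, 1.1, 6.1]
opening: 0.0103
grasp_force: 58.5
0.0 [np.float64(0.0), np.float64(-0.0)]
0.085 [np.float64(0.3), np.float64(-1.5)]
0.17 [np.float64(0.7), np.float64(-2.9)]
0.255 [np.float64(1.2), np.float64(-4.3)]
0.34 [np.float64(1.9), np.float64(-5.7)]
0.425 [np.float64(2.6), np.float64(-6.9)]
0.51 [np.float64(3.5), np.float64(-8.2)]
0.595 [np.float64(4.4), np.float64(-9.3)]
0.68 [np.float64(5.5), np.float64(-10.4)]
0.765 [np.float64(6.6), np.float64(-11.3)]
0.85 [np.float64(7.9), np.float64(-12.2)]
0.935 [np.float64(9.2), np.float64(-12.9)]
1.02 [np.float64(10.5), np.float64(-13.6)]
1.105 [np.float64(11.9), np.float64(-14.1)]
1.19 [np.float64(13.3), np.float64(-14.5)]
1.275 [np.float64(14.8), np.float64(-14.8)]
1.36 [np.float64(16.3), np.float64(-15.0)]
1.445 [np.float64(17.8), np.float64(-15.0)]
1.53 [np.float64(19.3), np.float64(-14.9)]
1.615 [np.float64(20.8), np.float64(-14.7)]
1.7 [np.float64(22.2), np.float64(-14.3)]
```

```bash
python3 -m jog '[[0,0.1,-0.7,0,0,0],[0,0.3,-1.5,0,0,0],[0,0.5,-2.2,0,0,0],[0,0.7,-2.9,0,0,0],[0,0.95,-3.6,0,0,0],[0,1.2,-4.3,0,0,0],[0,1.55,-5,0,0,0],[0,1.9,-5.7,0,0,0],[0,2.25,-6.3,0,0,0],[0,2.6,-6.9,0,0,0],[0,3.05,-7.6,0,0,0],[0,3.5,-8.2,0,0,0],[0,3.95,-8.8,0,0,0],[0,4.4,-9.3,0,0,0],[0,4.95,-9.9,0,0,0],[0,5.5,-10.4,0,0,0],[0,6.6,-11.3,0,0,0],[0,7.9,-12.2,0,0,0],[0,7.9,-12.2,0,0,0]]'
```

```text
time_s: 5.55
eef_pos: [0.5402, 0.0087, 0.2254]
tcp_rot: [-179.8, 0.1, 82.3]
force: [-15.5, -0.8, 19.6]
opening: 0.0094
grasp_force: 61.1
```

```bash
python3 -m jog '[[0,-0.1,-0.2,0,0,0],[0,0.5,-0.6,0,0,0],[0,1.2,-0.9,0,0,0],[0,1.8,-1.3,0,0,0],[0,2.5,-1.6,0,0,0],[0,3.2,-1.85,0,0,0],[0,3.9,-2.1,0,0,0],[0,4.6,-2.3,0,0,0],[0,5.3,-2.5,0,0,0],[0,6.1,-2.7,0,0,0],[0,6.9,-2.85,0,0,0],[0,7.6,-2.95,0,0,0],[0,8.4,-3.05,0,0,0],[0,9.1,-3.05,0,0,0],[0,9.9,-3.05,0,0,0],[0,10.6,-3,0,0,0],[0,11.4,-2.95,0,0,0],[0,12.2,-2.85,0,0,0],[0,12.9,-2.75,0,0,0],[0,12.9,-2.75,0,0,0]]'
```

```text
time_s: 7.55
eef_pos: [0.6708, -0.0101, 0.2505]
tcp_rot: [179.9, 0.2, 82.3]
force: [-2.0, -5.9, 1.6]
opening: 0.0094
grasp_force: 60.8
```

```bash
python3 -m jog '[[0,0,0,0,0,0],[0,0,0,0,0,0],[0,0,0,0,0,0],[0,0,0,0,0,0],[0,0,-1,0,0,0],[0,0,-3,0,0,0],[0,0,-6,0,0,0],[0,0,-8,0,0,0],[0,0,-8,0,0,0]]' 3.5
python3 - <<'E'
from h import *
c=snap('scene','pics/s1.png')
cv2.imwrite('pics/s1c.png',cv2.resize(c['color'][90:290,160:440],None,fx=2.5,fy=2.5))
print(rel([.449,.357,.13]))
E
```

```text
time_s: 8.45
eef_pos: [0.6711, -0.0081, 0.3345]
tcp_rot: [179.6, -0.0, 82.3]
force: [-0.5, 0.3, -0.3]
opening: 0.035
grasp_force: 0.0
[ 33.23 -26.87  20.1 ]
```

View pics/s1c.png

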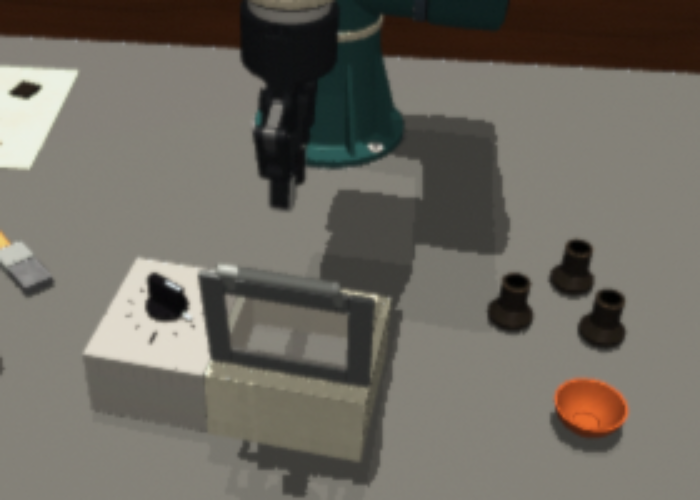

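The lid stands open on its own, with the bar at the top near (285,285) in the crop and the chamber clear. Next is the jar.

```bash
python3 -m jog '[[33.2,-26.9,0,0,0,0],[33.2,-26.9,0,0,0,0],[33.2,-26.9,0,0,0,0],[33.2,-26.9,0,0,0,0],[33.2,-26.9,3,0,0,0],[33.2,-26.9,6,0,0,0],[33.2,-26.9,9,0,0,0],[33.2,-26.9,12,0,0,0],[33.2,-26.9,16,0,0,0],[33.2,-26.9,18,0,0,0],[33.2,-26.9,18,0,0,0],[33.2,-26.9,18,0,0,0],[33.2,-26.9,18,0,0,0],[33.2,-26.9,18,0,0,0]]' 6.5
python3 - <<'E'
from h import *
c=snap('wrist','pics/w2.png')
E
```

```text
time_s: 9.9
eef_pos: [0.4491, 0.357, 0.152]
tcp_rot: [179.8, -0.1, 82.3]
force: [1.1, 0.7, 1.2]
opening: 0.065
grasp_force: 0.0
```

View pics/w2.png

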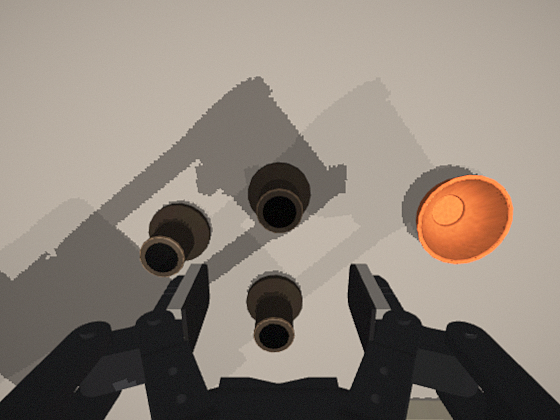

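Target jar's rim is at (279,211), between the fingers. The other two rims are at (163,256) and (273,335), and the bowl is well clear.

```bash
python3 - <<'E'
from h import *
c=L('pics/w2.png')
P=ray(c,(279,211),.062);print(P,rel([P[0],P[1],.036]))
E
```

```text
[0.44980534 0.35926959 0.062     ] [2.10e-01 1.00e-02 1.16e+01]
```

```bash
python3 -m jog '[[0.2,0,2,0,0,0],[0.2,0,4,0,0,0],[0.2,0,6,0,0,0],[0.2,0,8,0,0,0],[0.2,0,10,0,0,0],[0.2,0,11,0,0,0],[0.2,0,11.6,0,0,0],[0.2,0,11.6,0,0,0]]' && python3 -m jog '[[0,0,0,0,0,0],[0,0,0,0,0,0],[0,0,0,0,0,0],[0,0,0,0,0,0],[0,0,0,0,0,0],[0,0,0,0,0,0],[0,0,0,0,0,0]]' 2.5 && python3 -m jog '[[0,0,-0.5,0,0,0],[0,0,-2,0,0,0],[0,0,-5,0,0,0],[0,0,-9,0,0,0],[0,0,-13,0,0,0],[0,0,-17,0,0,0],[0,0,-20,0,0,0],[0,0,-20,0,0,0],[0,0,-20,0,0,0]]'
python3 - <<'E'
from h import *
print(rel([.5695,.005,.236]), rel([.5695,.005,.061]))
E
```

```text
time_s: 10.75
eef_pos: [0.4476, 0.3587, 0.034]
tcp_rot: [180.0, -0.0, 82.3]
force: [-0.8, 0.8, 0.1]
opening: 0.0652
grasp_force: 0.0
time_s: 11.45
eef_pos: [0.4479, 0.3594, 0.035]
tcp_rot: [179.9, -0.1, 82.3]
force: [-0.1, -0.8, 5.9]
opening: 0.0313
grasp_force: 59.2
time_s: 12.35
eef_pos: [0.447, 0.3589, 0.2343]
tcp_rot: [179.9, -0.0, 82.3]
force: [-0.4, -0.9, -1.5]
opening: 0.032
grasp_force: 59.7
[-33.44  16.86  -0.17] [-33.45  16.84  17.33]
```

```bash
python3 -m jog '[[-3,1.5,0,0,0,0],[-7,3.5,0,0,0,0],[-11,5.5,0,0,0,0],[-15,7.5,0,0,0,0],[-19,9.5,0,0,0,0],[-23,11.5,0,0,0,0],[-27,13.5,0,0,0,0],[-30,15,0,0,0,0],[-32,16,0,0,0,0],[-33.4,16.8,0,0,0,0],[-33.4,16.8,0,0,0,0],[-33.4,16.8,0,0,0,0]]'
python3 - <<'E'
from h import *
c=snap('wrist','pics/w3.png')
E
```

```text
time_s: 13.55
eef_pos: [0.5681, 0.006, 0.2327]
tcp_rot: [-179.9, -0.0, 82.3]
force: [-0.5, 0.4, -0.5]
opening: 0.0318
grasp_force: 59.7
```

View pics/w3.png

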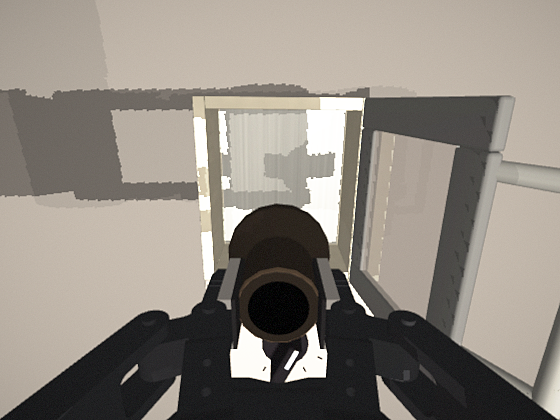

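Jar is held upright between the pads. The chamber rim's inner corners are at about (209,110) and (348,110).

```bash
python3 - <<'E'
from h import *
c=L('pics/w3.png');q=[.5695,.005,np.radians(-7.8)]
R=np.array([[np.cos(q[2]),-np.sin(q[2])],[np.sin(q[2]),np.cos(q[2])]])
for x,y,z in [(-65,75,90),(65,75,90),(-75,85,90),(65,75,24),(-65,75,24)]:
  print((x,y,z),w2p(c,np.r_[R@[x/1e3,y/1e3]+q[:2],z/1e3]).round(0))
E
```

```text
(-65, 75, 90) [[203. 108.]]
(65, 75, 90) [[360. 108.]]
(-75, 85, 90) [[189.  95.]]
(65, 75, 24) [[345. 107.]]
(-65, 75, 24) [[217. 107.]]
```

```bash
python3 -m jog '[[0,0.2,1,0,0,0],[0,0.2,3,0,0,0],[0,0.2,6,0,0,0],[0,0.2,9,0,0,0],[0,0.2,11.5,0,0,0],[0,0.2,13.5,0,0,0],[0,0.2,15,0,0,0],[0,0.2,16,0,0,0],[0,0.2,16.6,0,0,0],[0,0.2,16.6,0,0,0],[0,0.2,16.6,0,0,0]]' && python3 -m jog '[[0,0,0.1,0,0,0],[0,0,0.2,0,0,0],[0,0,0.3,0,0,0],[0,0,0.4,0,0,0],[0,0,0.5,0,0,0],[0,0,0.5,0,0,0],[0,0,0.5,0,0,0]]'
```

```text
time_s: 14.7
eef_pos: [0.5714, 0.0053, 0.0683]
tcp_rot: [180.0, 0.0, 82.3]
force: [-0.3, 0.1, -0.7]
opening: 0.032
grasp_force: 59.7
time_s: 15.4
eef_pos: [0.5709, 0.0051, 0.0627]
tcp_rot: [-180.0, 0.0, 82.3]
force: [-0.8, -0.1, -1.2]
opening: 0.0318
grasp_force: 59.7
```

```bash
python3 -m jog '[[0,0,0.1,0,0,0],[0,0,0.2,0,0,0],[0,0,0.3,0,0,0],[0,0,0.3,0,0,0],[0,0,0.3,0,0,0]]' ; python3 -m jog '[[0,0,0.05,0,0,0],[0,0,0.1,0,0,0],[0,0,0.1,0,0,0],[0,0,0.1,0,0,0]]'
```

```text
time_s: 15.9
eef_pos: [0.5709, 0.0051, 0.0597]
tcp_rot: [-180.0, 0.0, 82.3]
force: [-0.3, 0.9, -1.1]
opening: 0.0318
grasp_force: 59.7
time_s: 16.3
eef_pos: [0.571, 0.0051, 0.059]
tcp_rot: [180.0, 0.0, 82.3]
force: [-0.9, -0.1, 1.4]
opening: 0.0318
grasp_force: 60.2
```

```bash
python3 -m jog '[[0,0,0.05,0,0,0],[0,0,0.1,0,0,0],[0,0,0.1,0,0,0]]'
```

```text
time_s: 16.6
eef_pos: [0.5711, 0.0051, 0.0589]
tcp_rot: [180.0, 0.0, 82.3]
force: [-2.9, -0.7, 10.8]
opening: 0.0317
grasp_force: 61.2
```

```bash
python3 -m jog '[[0,0,-0.05,0,0,0],[0,0,-0.1,0,0,0],[0,0,-0.1,0,0,0],[0,0,-0.1,0,0,0]]' 4.2 && python3 -m jog '[[0,0,0,0,0,0],[0,0,0,0,0,0],[0,0,-1,0,0,0],[0,0,-3,0,0,0],[0,0,-7,0,0,0],[0,0,-11,0,0,0],[0,0,-16,0,0,0],[0,0,-21,0,0,0],[0,0,-25,0,0,0],[0,0,-28,0,0,0],[0,0,-28,0,0,0]]' 5.5
python3 - <<'E'
from h import *
c=snap('wrist','pics/w4.png');d=snap('scene','pics/s2.png')
cv2.imwrite('pics/w4s.png',np.hstack([cv2.resize(c['color'],(400,300)),cv2.resize(d['color'][150:285,180:360],(400,300))]))
E
```

```text
time_s: 17.0
eef_pos: [0.5709, 0.0052, 0.0586]
tcp_rot: [-180.0, 0.0, 82.3]
force: [-0.5, 0.4, -0.6]
opening: 0.0419
grasp_force: 0.0
time_s: 18.1
eef_pos: [0.5735, 0.0049, 0.3451]
tcp_rot: [179.4, -0.0, 82.3]
force: [0.1, -0.2, -0.6]
opening: 0.0553
grasp_force: 0.0
```

View pics/w4s.png

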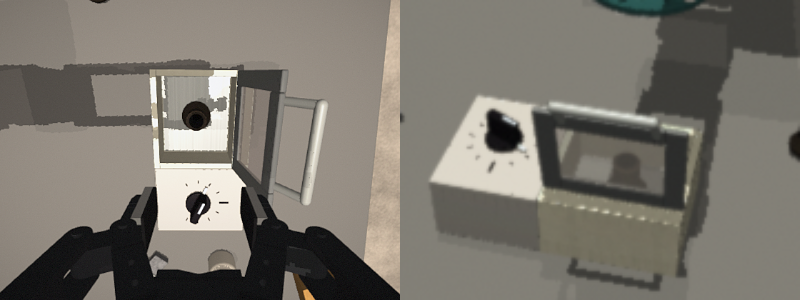

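Jar stands upright in the chamber, at (196,115) in the left half, and the lid is still open with the bar's ends near (320,102) and (306,203). I'll use code to get the lid angle from the bar and the pointer direction.

```bash
python3 - <<'E'
from h import *
c=L('pics/w4.png');q=[.571,.005,np.radians(-7.8)]
R=np.array([[np.cos(q[2]),-np.sin(q[2])],[np.sin(q[2]),np.cos(q[2])]])
W=lambda x,y,z:np.r_[R@[x,y]+q[:2],z]
for th in (1.55,1.6,1.65,1.7,1.75):
  s,k=np.sin(th),np.cos(th);x=.065-.174*k+.026*s;z=.09+.174*s+.026*k
  print(th,(w2p(c,[W(x,.052,z),W(x,-.052,z)])/1.4).round(0).tolist(),W(x,0,z).round(4))
# dial: white stripe pixels near dial top in wrist and initial top view
for f,g in(('pics/w4.png',1),('pics/t0.png',1)):
  c=L(f);D=W(.003,-.1535,.129);b=w2p(c,[D,W(.023,-.1535,.129),W(.003,-.1335,.129)]).round(1);print(f,b.tolist())
  u,v=b[0].astype(int);G=cv2.cvtColor(c['color'],cv2.COLOR_BGR2GRAY);r=22 if 'w4' in f else 12
  print(G[v-r:v+r+1:2 if r>15 else 1,u-r:u+r+1:2 if r>15 else 1])
E
```

```text
1.55 [[289.0, 104.0], [277.0, 201.0]] [ 0.6576 -0.0069  0.2645]
1.6 [[297.0, 104.0], [285.0, 201.0]] [ 0.6662 -0.008   0.2632]
1.65 [[306.0, 103.0], [292.0, 200.0]] [ 0.6747 -0.0092  0.2614]
1.7 [[313.0, 103.0], [299.0, 199.0]] [ 0.6832 -0.0104  0.2592]
1.75 [[321.0, 103.0], [306.0, 197.0]] [ 0.6915 -0.0115  0.2566]
pics/w4.png [[277.2, 297.1], [293.2, 297.0], [277.2, 283.0]]
[[238 236 236 236  81  23  40  43  43  45  39  28  15  16  13  13  16  24
  118 243 237 237 237]
 [238 237 243 160  23  44  44  40  40  47  32  13   9  15  13   7   2  38
   11 216 241 238 236]
 [238 237 251  32  35  42  39  41  41  41  21  12  14  17  17  11  14  35
   35  80 244 237 237]
 [237 236 230  12  38  43  37  41  41  35  14  15  12  18  12  15  12  35
   40   7 248 237 236]
 [236 237 235  22  37  37  38  40  36  18   6  15  21  25   4   0   8  25
   39  20 198 237 237]
 [236 237 232  28  41  34  37  39  37  11  13   3  27  32 154 246  16  21
   35  23 192 238 236]
 [235 236 234  24  39  38  37  34  16   8  17  17  31  33 255 255   8  26
   39  14 227 238 237]
 [236 235 230  10  33  33  42  35  19   7 
[... 3497 characters left out ...]
81  76  68  62  61  61  60  63  70  76
   79  80  77  74  85 145 179]
 [186 169 120  85  82  83  83  84  83  82  77  68  63  62  61  61  62  65
   71  78  80  80 114 165 185]
 [188 182 140  92  82  83  83  83  84  83  81  77  74  73  67  61  60  60
   63  68  75  92 146 179 187]
 [188 186 165 120  86  81  84  83  84  83  83  82  81  80  76  67  61  61
   60  62  80 133 172 186 188]
 [188 188 184 162 113  83  82  84  84  84  84  83  83  82  80  76  67  62
   62  72 114 164 185 187 188]
 [188 188 187 181 140  93  81  83  84  84  85  84  83  83  82  81  76  76
   81 114 154 179 186 188 187]
 [188 188 188 186 167 126  94  85  81  83  85  84  83  83  83  83  84 102
  136 161 179 186 187 187 187]]
```

```bash
python3 - <<'E'
from h import *
print(rel([.6905,-.0115,.345]),rel([.6905,-.0115,.241]))
E
```

```text
[-0.06 12.06 -0.48] [-0.06 12.04  9.92]
```

```bash
python3 -m jog '[[0,2,0,0,0,0],[0,5,0,0,0,0],[0,8,0,0,0,0],[0,10.5,0,0,0,0],[0,12,0,0,0,0],[0,12,0,0,0,0],[0,12,2,0,0,0],[0,12,4.5,0,0,0],[0,12,7,0,0,0],[0,12,9,0,0,0],[0,12,10,0,0,0],[0,12,10,0,0,0],[0,12,10,0,0,0]]' 4.6 && python3 -m jog '[[0,0,0,0,0,0],[0,0,0,0,0,0],[0,0,0,0,0,0],[0,0,0,0,0,0],[0,0,0,0,0,0],[0,0,0,0,0,0]]' 0
python3 - <<'E'
import numpy as np
f=lambda th:np.array([-.174*np.cos(th)+.026*np.sin(th),-(.174*np.sin(th)+.026*np.cos(th))])
for th in np.linspace(1.75,0,40):print(round(th,2),(100*(f(th)-f(1.75))).round(1).tolist(),end=' ')
E
```

```text
time_s: 19.5
eef_pos: [0.6897, -0.0108, 0.2393]
tcp_rot: [180.0, 0.0, 82.3]
force: [0.3, -0.4, 1.0]
opening: 0.0459
grasp_force: 0.0
time_s: 20.1
eef_pos: [0.691, -0.011, 0.24]
tcp_rot: [179.8, 0.0, 82.3]
force: [2.1, -0.1, 5.4]
opening: 0.0096
grasp_force: 58.7
1.75 [0.0, 0.0] 1.71 [-0.8, -0.2] 1.66 [-1.5, -0.4] 1.62 [-2.3, -0.6] 1.57 [-3.1, -0.7] 1.53 [-3.8, -0.8] 1.48 [-4.6, -0.9] 1.44 [-5.4, -0.9] 1.39 [-6.2, -0.9] 1.35 [-7.0, -0.9] 1.3 [-7.8, -0.8] 1.26 [-8.6, -0.7] 1.21 [-9.3, -0.5] 1.17 [-10.1, -0.4] 1.12 [-10.9, -0.1] 1.08 [-11.6, 0.1] 1.03 [-12.4, 0.4] 0.99 [-13.1, 0.7] 0.94 [-13.8, 1.1] 0.9 [-14.5, 1.4] 0.85 [-15.2, 1.8] 0.81 [-15.8, 2.3] 0.76 [-16.4, 2.8] 0.72 [-17.1, 3.3] 0.67 [-17.6, 3.8] 0.63 [-18.2, 4.3] 0.58 [-18.8, 4.9] 0.54 [-19.3, 5.5] 0.49 [-19.8, 6.1] 0.45 [-20.2, 6.8] 0.4 [-20.6, 7.4] 0.36 [-21.0, 8.1] 0.31 [-21.4, 8.8] 0.27 [-21.7, 9.5] 0.22 [-22.0, 10.3] 0.18 [-22.3, 11.0] 0.13 [-22.6, 11.7] 0.09 [-22.8, 12.5] 0.04 [-22.9, 13.3] 0.0 [-23.1, 14.1]
```

```bash
python3 -m jog '[[0,-0.8,-0.2,0,0,0],[0,-1.5,-0.4,0,0,0],[0,-2.3,-0.6,0,0,0],[0,-3.1,-0.7,0,0,0],[0,-3.8,-0.8,0,0,0],[0,-4.6,-0.9,0,0,0],[0,-5.4,-0.9,0,0,0],[0,-6.2,-0.9,0,0,0],[0,-7,-0.9,0,0,0],[0,-7.8,-0.8,0,0,0],[0,-8.6,-0.7,0,0,0],[0,-9.3,-0.5,0,0,0],[0,-10.1,-0.4,0,0,0],[0,-10.9,-0.1,0,0,0],[0,-11.6,0.1,0,0,0],[0,-12.4,0.4,0,0,0],[0,-13.1,0.7,0,0,0],[0,-13.8,1.1,0,0,0],[0,-14.5,1.4,0,0,0],[0,-14.5,1.4,0,0,0]]'
```

```text
time_s: 22.1
eef_pos: [0.5437, 0.0098, 0.2226]
tcp_rot: [-179.7, -0.1, 82.3]
force: [2.7, 5.5, -4.8]
opening: 0.0097
grasp_force: 60.4
```

```bash
python3 -m jog '[[0,-0.7,0.4,0,0,0],[0,-1.3,0.9,0,0,0],[0,-1.9,1.4,0,0,0],[0,-2.6,1.9,0,0,0],[0,-3.1,2.4,0,0,0],[0,-3.7,2.9,0,0,0],[0,-4.3,3.5,0,0,0],[0,-4.8,4.1,0,0,0],[0,-5.3,4.7,0,0,0],[0,-5.7,5.4,0,0,0],[0,-6.1,6,0,0,0],[0,-6.5,6.7,0,0,0],[0,-6.9,7.4,0,0,0],[0,-7.2,8.1,0,0,0],[0,-7.5,8.9,0,0,0],[0,-7.8,9.6,0,0,0],[0,-8,10.2,0,0,0],[0,-8.1,10.6,0,0,0],[0,-8.2,11,0,0,0],[0,-8.2,11,0,0,0]]'
```

```text
time_s: 24.1
eef_pos: [0.4653, 0.0207, 0.1142]
tcp_rot: [180.0, -0.1, 82.3]
force: [5.7, 8.5, -1.4]
opening: 0.0095
grasp_force: 58.4
```

```bash
python3 -m jog '[[0,-0.05,0.2,0,0,0],[0,-0.1,0.4,0,0,0],[0,-0.15,0.6,0,0,0],[0,-0.2,0.8,0,0,0],[0,-0.2,1,0,0,0],[0,-0.2,1.2,0,0,0],[0,-0.2,1.2,0,0,0],[0,-0.2,1.2,0,0,0]]'; python3 -m jog '[[0,0,0.1,0,0,0],[0,0,0.2,0,0,0],[0,0,0.2,0,0,0],[0,0,0.2,0,0,0]]'
```

```text
time_s: 24.9
eef_pos: [0.4632, 0.021, 0.1026]
tcp_rot: [180.0, -0.1, 82.3]
force: [5.5, 8.9, 0.3]
opening: 0.01
grasp_force: 58.7
time_s: 25.3
eef_pos: [0.4631, 0.0209, 0.1016]
tcp_rot: [180.0, -0.1, 82.3]
force: [0.3, 10.6, 14.2]
opening: 0.0097
grasp_force: 61.0
```

```bash
python3 -m jog '[[0,0,-0.1,0,0,0],[0,0,-0.1,0,0,0],[0,0,-0.1,0,0,0],[0,0,-1,0,0,0],[0,0,-3,0,0,0],[0,0,-6,0,0,0],[0,0,-10,0,0,0],[0,0,-13,0,0,0],[0,0,-13,0,0,0]]' 2.6
python3 - <<'E'
from h import *
c=snap('top','pics/t2.png')
print(rel([.552,-.150,.235]))
E
```

```text
time_s: 26.2
eef_pos: [0.4656, 0.0192, 0.2353]
tcp_rot: [179.5, 0.0, 82.3]
force: [0.8, -0.0, 0.1]
opening: 0.0256
grasp_force: 0.0
[-15.62  10.96  -0.13]
```

```bash
python3 -m jog '[[-3,2,0,0,0,4],[-7,5,0,0,0,9],[-11,8,0,0,0,15],[-14,10,0,0,0,20],[-15.6,11,0,0,0,22],[-15.6,11,0,0,0,22],[-15.6,11,0,0,0,22],[-15.6,11,0,0,0,22]]' 7
python3 - <<'E'
from h import *
c=snap('wrist','pics/w5.png');c=L('pics/w5.png')
b=w2p(c,[.552,-.150,.129])[0];print(b)
w=c['color'];t=cv2.resize(w[80:380,130:430],(500,500),interpolation=cv2.INTER_CUBIC)
d=L('pics/t2.png')['color'][130:240,215:375];d=cv2.resize(d,(300,206),interpolation=cv2.INTER_CUBIC)
o=np.zeros((500,800,3),np.uint8);o[:,:500]=t;o[:206,500:]=d;cv2.imwrite('pics/w5c.png',o)
E
```

```text
time_s: 27.05
eef_pos: [0.5498, -0.1479, 0.2303]
tcp_rot: [-179.9, -0.0, 60.4]
force: [-0.2, 0.3, 0.2]
opening: 0.0698
grasp_force: 0.0
[283.04463185 209.68146918]
```

View pics/w5c.png

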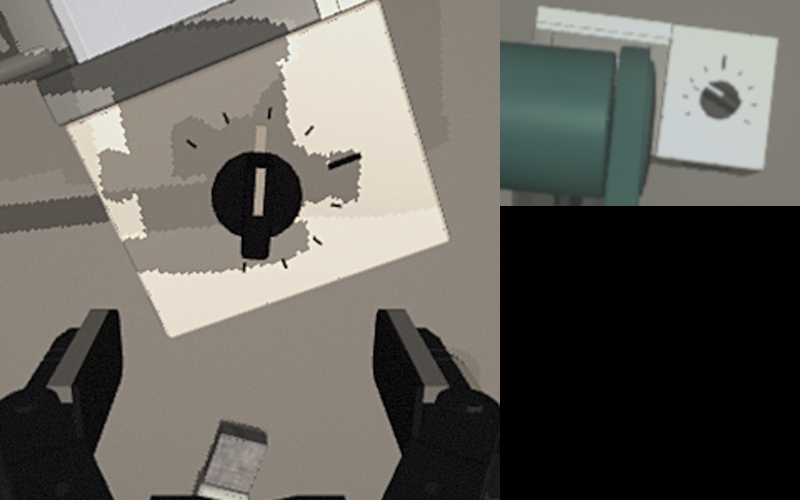

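The pointer's stripe runs from (258,216) to (261,168), with the nose at (260,135). The disc centre is at (257,196) and the long mark runs from (329,165) to (360,156). The fingers already straddle the bar nearly square.

```bash
python3 - <<'E'
from h import *
c=L('pics/w5.png');f=lambda u,v:(130+u*.6-.2,80+v*.6-.2)
a=ray(c,f(258,216),.129);b=ray(c,f(261,168),.129);d=ray(c,f(257,196),.097)
n=ray(c,f(261,130),.098)
m1=ray(c,f(329,165),.09);m2=ray(c,f(360,156),.09)
ang=lambda v:np.degrees(np.arctan2(v[1],v[0]))
print('stripe',a,b,ang(b-a),'disc',d,'mark dir from disc',ang((m1+m2)/2-d),ang(m2-m1),np.linalg.norm(((m1+m2)/2-d)[:2]),'axis->nose',ang(n-d))
e=c['color']; ex=np.array([np.cos(np.radians(-7.8)),np.sin(np.radians(-7.8))]);print('axis by mark',((m1+m2)/2)[:2]-.049*ex)
P1=ray(c,f(380,0),.09);P2=ray(c,f(449,239),.09);P3=ray(c,f(170,337),.09);print('far edge',ang(P1-P2)-90,'right edge',ang(P2-P3),P2)
s,R,p=tool();print(p,'tool y',ang(R[:,1]),'x',ang(R[:,0]))
print(rel([*d[:2],.100]))
E
```

```text
stripe [ 0.55316475 -0.15039594  0.129     ] [ 0.56556538 -0.13107008  0.129     ] 57.313324551609384 disc [ 0.5533296 -0.1500336  0.097    ] mark dir from disc -8.891555928260406 -12.844669660475985 0.04893554102326698 axis->nose 57.3947577973631
axis by mark [ 0.55313042 -0.15094725]
far edge -8.621855487731949 right edge -8.153553535830365 [ 0.63185725 -0.22514884  0.09      ]
[ 0.55004533 -0.14790387  0.23054017] tool y -29.560647674471927 x 60.43934825922341
[-0.02  0.41 13.05]
```

```bash
python3 -m jog '[[0,0.4,1,0,0,3],[0,0.4,3,0,0,3],[0,0.4,5,0,0,3],[0,0.4,7,0,0,3],[0,0.4,9,0,0,3],[0,0.4,11,0,0,3],[0,0.4,12.3,0,0,3],[0,0.4,12.8,0,0,3],[0,0.4,12.8,0,0,3],[0,0.4,12.8,0,0,3]]' 3.5; python3 -c "
from h import *
print(rel([.5532,-.1503,.1015]))"
```

```text
time_s: 28.1
eef_pos: [0.5551, -0.1516, 0.1036]
tcp_rot: [179.9, -0.0, 57.3]
force: [0.2, -0.5, 0.1]
opening: 0.0351
grasp_force: 0.0
[ 0.   -0.23  0.21]
```

```bash
python3 -m jog '[[0,-0.2,0.1,0,0,0],[0,-0.2,0.1,0,0,0],[0,-0.2,0.1,0,0,0]]'; python3 -m jog '[[0,0,0,0,0,0],[0,0,0,0,0,0],[0,0,0,0,0,0],[0,0,0,0,0,0],[0,0,0,0,0,0]]' 0
```

```text
time_s: 28.4
eef_pos: [0.5531, -0.1506, 0.1023]
tcp_rot: [180.0, -0.0, 57.3]
force: [-0.8, -0.9, -0.4]
opening: 0.0352
grasp_force: 0.0
time_s: 28.9
eef_pos: [0.5532, -0.1508, 0.1022]
tcp_rot: [180.0, 0.0, 57.3]
force: [-1.1, -0.4, 5.9]
opening: 0.0131
grasp_force: 61.1
```

Gripped (13 mm, the bar's thickness). Turning 65.4° clockwise.

```bash
python3 -m jog '[[0,0,0,0,0,3],[0,0,0,0,0,8],[0,0,0,0,0,13],[0,0,0,0,0,18],[0,0,0,0,0,23],[0,0,0,0,0,28],[0,0,0,0,0,33],[0,0,0,0,0,38],[0,0,0,0,0,43],[0,0,0,0,0,48],[0,0,0,0,0,53],[0,0,0,0,0,57],[0,0,0,0,0,61],[0,0,0,0,0,64],[0,0,0,0,0,65.4],[0,0,0,0,0,65.4],[0,0,0,0,0,65.4],[0,0,0,0,0,65.4]]'; python3 -m jog '[[0,0,0,0,0,0],[0,0,0,0,0,0],[0,0,0,0,0,0],[0,0,0,0,0,0],[0,0,-1,0,0,0],[0,0,-3,0,0,0],[0,0,-6,0,0,0],[0,0,-10,0,0,0],[0,0,-13,0,0,0],[0,0,-13,0,0,0],[0,0,-13,0,0,0]]' 3.5
python3 - <<'E'
from h import *
c=snap('wrist','pics/w6.png');c=L('pics/w6.png')
d=[.5532,-.1505];ex=np.array([np.cos(np.radians(-8.1)),np.sin(np.radians(-8.1))])
G=cv2.cvtColor(c['color'],cv2.COLOR_BGR2GRAY)
# rectify plane z=.129 and z=.09 around the axis, x' along cabinet x, 0.5 mm px
ey=np.array([-ex[1],ex[0]])
for z,xs,ys,dark in((.129,(2,20),(-6,6),0),(.09,(36,62),(-7,7),1)):
  X,Y=np.meshgrid(np.arange(*xs,.5),np.arange(*ys,.5))
  P=np.c_[d+X.ravel()[:,None]/1e3*ex+Y.ravel()[:,None]/1e3*ey,np.full(X.size,z)]
  m=w2p(c,P).astype(np.float32);I=cv2.remap(G,m[:,:1],m[:,1:],cv2.INTER_LINEAR).reshape(X.shape)
  M=(I<90) if dark else (I>130)
  x,y=X[M],Y[M];k=np.polyfit(x,y,1);print(M.sum(),x.mean(),y.mean(),'slope deg',np.degrees(np.arctan(k[0])),'x range',x.min(),x.max())
  print('\n'.join(''.join('#' if v else '.' for v in r) for r in M[::-1]))
E
```

```text
time_s: 30.7
eef_pos: [0.5531, -0.1505, 0.1022]
tcp_rot: [180.0, -0.0, -8.1]
force: [-1.5, -0.0, 6.5]
opening: 0.0129
grasp_force: 61.3
time_s: 31.8
eef_pos: [0.5533, -0.1506, 0.233]
tcp_rot: [180.0, -0.1, -8.1]
force: [-0.7, 0.1, -0.4]
opening: 0.0351
grasp_force: 0.0
252 10.75 0.5 slope deg -1.3436253096868315e-15 x range 2.0 19.5
....................................
....................................
....................................
....................................
....................................
....................................
....................................
####################################
####################################
####################################
####################################
####################################
####################################
####################################
....................................
....................................
....................................
....................................
....................................
....................................
.........................
[... 996 characters left out ...]
##.........
................#####...............................
.................##.................................
....................................................
....................................................
....................................................
....................................................
....................................................
....................................................
....................................................
....................................................
....................................................
....................................................
....................................................
```

```bash
python3 - <<'E'
from h import *
a=L('pics/s0.png')['color'];c=snap('scene','pics/s3.png')['color']
g=lambda i,s:cv2.cvtColor(i[s],cv2.COLOR_BGR2GRAY).astype(np.float32)
for n,s in(('bar',np.s_[183:206,264:314]),('lid',np.s_[203:243,244:318])):
  A,B=g(a,s),g(c,s);print(n,cv2.phaseCorrelate(A,B,cv2.createHanningWindow(A.shape[::-1],cv2.CV_32F)),np.abs(A-B).mean())
for n,s in(('jars+bowl',np.s_[180:270,350:415]),('tub/brush',np.s_[170:250,130:185])):
  print(n,np.abs(g(a,s)-g(c,s)).mean())
E
```

```text
bar ((-0.0668864728136036, 0.6223691568529013), 0.760537854830424) 30.68
lid ((0.08831139528354726, -0.0076466644303074816), 0.7433670641581217) 11.316892
jars+bowl 9.850428
tub/brush 2.8713636
```

```bash
python3 -c "
from plant import job_done
print(job_done())"
```

```text
the job is handed in; nothing more can be done
None
```

The job is handed in after about 32 s of robot time: the farthest jar stands upright in the chamber, the lid is lowered shut, and the dial pointer is within about 1° of the long mark. I took the lid as shut because it met a 14 N stop at its starting height and the scene picture matched the first one to within a pixel.

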